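# Check the corner of the carton jig with a square

### The arm

A 7-joint arm with a two-finger parallel gripper is mounted at the origin on a cart in front of the work surface, level with it; the furniture and walls round the work are solid. World frame = base frame: x ahead of the robot, y to its left, z up, the work surface at z = 0. Lengths are in m, angles in rad, forces in N, time in s.
With the tool pointing down it reaches from about 0.425 to 0.925 m from the base axis. Payload 6.8 kg.
Tool frame: the origin (TCP) lies midway between the tips of the shut fingers; the grasp point (between the pads) lies 19 mm behind it; z points along the fingers, y is the line along which they close (so a half turn about z gives the same grasp; the last joint's range is limited). The gripper opens to 85 mm and grips with 20 to 120 N. Pads are 22 mm wide; open, the fingers measure 114 mm over their backs; the gripper's body (76 mm by 85 mm) begins 54 mm behind the grasp point. The pads swing forward as they close: fully open they stand 13 mm farther back than shut.
Start: joints at [-0.108, 0.477, 0.022, 1.555, -0.011, 1.109, -0.083], TCP at [0.675, 0, 0.231] pointing down, gripper open.
Joint ranges: [-2.96, 2.96], [-0.34, 2.1], [-1.41, 1.46], [0.24, 2.44], [-1.37, 4.51], [0.17, 1.92], [-2.96, 2.96]. Speed limits (rad/s): [2.39, 2.39, 3.14, 3.14, 3.14, 3.14, 3.14].

### API

Orientations are given as a unit quaternion [w, x, y, z].
In Python, from workcell import get_state, grab_frame, calibration, finish_job, masks_of, landmark_of gives the robot as it stands.
- The arm moves only by the tool carry_out, never from a script. Its argument "targets" is one flat list of numbers, 5 for each row, row after row: the shift along the tool's x, y, z in cm, then the turn about the tool's z in degrees, then the opening, from 0 (shut) to 1 (fully open). A call has exactly 8 rows; each row is the pose to reach, as a shift and turn from the pose commanded when the call began, along the tool's axes at that moment; what a row does not reach only later rows make up. A row lasts 1/8 s, in which the tool goes at most 62.5 mm and 10.7 degrees, less where a joint would pass 70% of its speed; a pose out of reach is approached as far as the arm can. A call with a gripper value outside its range is refused whole. The fingers move at their own pace and stop on an object; "newtons" is the grip in N (left out, the last holds). Time passes only in rows, so rows that repeat a pose let the fingers close, or fill a call up. It gives the time, the measured TCP pose, the force, the opening and the grip force at its end, in the units of the state.
- get_state(): the state, without advancing time (a new reading comes with each control period).
- grab_frame(name): name is "scene" or "side" or "wrist"; returns the picture (480x640x3 uint8, red, green, blue); there is no depth.
- calibration(name): a dict with "vfov" (degrees; the focal length in pixels is half the picture's height over the tangent of half this angle, whatever the lens; pixels are square), "cx", "cy" (the principal point, pixels), "camera_from_world" (4x4, takes a point from world to camera coordinates). Camera axes: x right, y down, z forward; pixel columns grow to the right and rows downward; lengths in m; the calibration is good to about 2 mm. The wrist camera is an equidistant fisheye: a pixel r from the principal point sees the ray r / f radians off the axis. A picture is of the moment at which its call begins: read the wrist's pose just before it. calibration takes no time and is no camera call; for the wrist camera it gives the pose at the moment of the call.
- finish_job(): hands the job in; it is judged then, once.
Trained networks look in the newest picture that a camera, given by its name, has taken for a name from the list of things; names that differ only in an ending like _2 or _b are one class to them, and where a whole thing is asked for, a point or a joint stands for the part that bears it (a point fixed in the world has none). Each returns a list of dicts, best first, with "confidence" (0 to 1); they miss things now and then, are a little off and sometimes report something else, mostly with a low value. They report only what shows in the picture. A call takes as long as a camera call.
- masks_of(camera, thing): "region" (480x640 bool, what is visible of it).
- landmark_of(camera, thing): "centre" ([x, y, z] in m, in world coordinates, good to about 4 mm: a listed point, or the origin of a listed thing).
The state is a dict: "clock": time; "joints": joint angles; "dq": joint speeds; "effort": joint torques, N m; "position": TCP position; "tool_rot": TCP orientation; "force": force on the tool from outside, world axes, zero at the start; "torque": the same for the moment, N m; "grip_width": finger opening in m; "gripper_force": force on a finger pad.
Only numpy, scipy, OpenCV 4.12 (cv2) and the standard library are available. Lean on these libraries where they do the work, as an engineer would, in place of code of your own. Each camera call takes 0.05 s, during which the arm holds its last target. There are 200 camera calls.

### The job

Check that the fences of the little carton jig meet squarely: pick up the L-shaped square by its black knob, set it flat on the jig's base plate and press its two outer edges home into the corner, firmly against both fences at once, for a moment. Then let go and leave the square lying there flush with both fences for the inspector; the straight edge with the same knob stays where it lies.

Things in the scene. Friction and masses are not known exactly. Their poses are not given: they have to be found in the camera images.
- jig: Fixed carton-squaring jig on the bench: a bare aluminium base plate, 140 x 140 mm and 8 mm thick, with two low grey fences on top along two neighbouring edges. Origin: centre of the plate's underside. Its x axis is the plate's diagonal and points from the open side of the plate into the corner of the two fences (half-way between them); z is up.
- jig_corner (a point): The point where the inner faces of the two fences would meet, on the plate's upper face (71 mm from the plate's centre along the jig's x axis, 8 mm above the bench). Axes as the jig's. There is a small relief gap between the fences here.
- left_fence: The fence on the left as seen looking along the jig's x axis: a fixed bar 114 mm long, 19 mm wide and 16 mm tall, standing on the plate, smooth and slippery. Its inner face runs back from the corner at 45 degrees to the jig's x axis. Origin: centre of its underside.
- right_fence: The fence on the right, the same bar at a right angle to the left one. Origin: centre of its underside.
- square: Loose steel square, 0.25 kg: a flat L, two equal legs at a right angle, each 90 mm long on its outer edge, 20 mm wide, 12 mm thick; a 10 mm web across the inner corner carries an upright black knob. Origin: on the knob's axis, at the underside. x halves the L's angle and points from the knob to the heel (outer corner); the legs run back from the heel at 45 degrees on either side. z is up.
- square_grip (a point): Where to hold the square: on the axis of its black knob, 42 mm above the square's underside and near its centre of mass seen from above. The knob is 24 x 24 mm, its top 60 mm above the underside; its faces are square to the x and y axes. Axes as the square's.
- square_heel (a point): The heel of the square: the outer corner of the L at its underside, 44 mm from the knob's axis along the square's x axis. It belongs at jig_corner.
- straight_edge_grip (a point): Not to be used: a plain straight steel bar, 120 x 26 x 12 mm, lying on the bench with the same black knob at its middle; this point is on the knob's axis, 42 mm above the bench; the bar lies along its y axis.

How it is judged:
On the way:
1. the held square is pressed against both fences at once, flat in the corner (contact force between the fingers and square above 1 N and contact force between square and left_fence above 0.3 N and contact force between square and right_fence above 0.3 N and distance between square_heel and jig_corner below 0.01 m and angle between the x axis of square and the x axis of jig, either way round below 0.175 rad), for 0.1 s.
At the end, for the whole second after the job is handed in: The square, let go and at rest, lies flat on the jig's base plate (within 5 mm and 6 degrees), its heel within 10 mm of the fences' corner and its legs along the fences within 10 degrees (horizontal distance between square_heel and jig_corner below 0.01 m and z of square_heel in the frame of jig_corner below 0.005 m and angle between the x axis of square and the x axis of jig, either way round below 0.175 rad and angle between square's own z axis and vertical below 0.1 rad and linear speed of square below 0.02 m/s); the robot touches nothing.
It fails at once if the straight edge is moved by more than 30 mm (distance of straight_edge_grip from where it was at the start of the episode above 0.03 m).
It also fails if it takes over 38 s, if anything falls off the work surface, if the arm or the gripper's body presses on something with over 40 N, if the wrist force passes 120 N, or if a joint passes its speed limit or range.

## Working session

There is one attempt and no reset: what is moved stays moved. The work goes in short steps, Python scripts to look and compute and a tool call to move; the robot and the scene stay as the last step left them, time stands still between calls to the robot, and variables do not carry over. Pictures are saved under pics/ and viewed, at most 10 in all, crops included, and the job is handed in when it is done.

Besides the shell and the picture viewer there is one more tool, called after ">>>" by a JSON object that holds its "method" and its "body", one argument or row to a line. carry_out: Moves the arm, as the interface text tells. Its arguments: {"type":"object","properties":{"targets":{"type":"array","items":{"type":"number"}},"newtons":{"type":"number"}},"required":["targets"]}

```bash
mkdir -p pics
cat > h.py <<'E'
from workcell import *
import numpy as np, cv2
def snap(c,n):
    f=grab_frame(c); cv2.imwrite(f'pics/{n}.png',f[:,:,::-1]); return f
def px(c,p):
    k=calibration(c); q=(np.array(k['camera_from_world'])@np.r_[p,1])[:3]; f=240/np.tan(np.radians(k['vfov']/2))
    return (q[:2]/q[2]*f+[k['cx'],k['cy']]).round(0)
E
python3 - <<'E'
from h import *
for c in ('scene','side'):
    snap(c,c+'1')
    for t in ('jig','jig_corner','left_fence','right_fence','square','square_grip','square_heel','straight_edge_grip'):
        for r in landmark_of(c,t)[:2]: print(c,t,round(r['confidence'],2),np.round(r['centre'],4),px(c,r['centre']))
print(get_state())
E
```

```text
scene jig 0.95 [ 0.5506  0.1334 -0.0008] [214. 341.]
scene jig_corner 0.8 [0.6221 0.1179 0.0097] [192. 312.]
scene left_fence 0.79 [0.5945 0.1739 0.0071] [172. 337.]
scene right_fence 0.74 [0.5694 0.0762 0.0086] [235. 314.]
scene square 0.61 [ 0.5065 -0.0855 -0.0022] [336. 293.]
scene square_grip 0.96 [ 0.5031 -0.0882  0.0381] [339. 272.]
scene square_heel 0.58 [ 0.5512 -0.0741  0.0021] [311. 284.]
scene square_heel 0.38 [ 0.5001 -0.3386  0.044 ] [426. 220.]
scene straight_edge_grip 0.75 [ 0.5001 -0.3406  0.0436] [426. 220.]
side jig 0.66 [0.5495 0.1339 0.0043] [251. 200.]
side jig_corner 0.83 [0.6194 0.1157 0.008 ] [279. 195.]
side jig_corner 0.49 [0.5487 0.1368 0.0042] [251. 200.]
side left_fence 0.76 [0.5996 0.1777 0.0061] [261. 185.]
side right_fence 0.92 [0.5731 0.0753 0.0059] [270. 210.]
side right_fence 0.73 [0.5987 0.1755 0.008 ] [261. 185.]
side square 0.93 [ 0.5102 -0.088   0.0057] [280. 259.]
side square_heel 0.64 [ 0.5065 -0.0867  0.0053] [278. 260.]
side square_heel 0.59 [ 0.5459 -0.0714 -0.0007] [290. 251.]
side straight_edge_grip 0.78 [ 0.4983 -0.3352  0.0396] [337. 329.]
{'clock': 0.9, 'joints': array([-0.10810387,  0.4769743 ,  0.02238877,  1.5553812 , -0.0114786 ,
        1.10930307, -0.08311957]), 'dq': array([-0.00201063,  0.00013472, -0.00046054, -0.00100824, -0.00060578,
       -0.00105392, -0.00067649]), 'effort': array([-9.05160960e-04, -5.96301627e+01,  1.60568677e+00, -2.81542969e+01,
        1.25128534e-02,  1.57016675e-03, -1.15009988e-05]), 'position': array([6.75027138e-01, 1.11307127e-05, 2.31332893e-01]), 'tool_rot': array([2.01195724e-05, 7.07112828e-01, 7.07100733e-01, 2.39513823e-05]), 'force': array([ 0.47798393,  0.46462012, -0.22009845]), 'torque': array([-0.01953831,  0.00031869,  0.02180526]), 'gripper_force': 0.0, 'grip_width': 0.08546637318879591}
```

View pics/scene1.png

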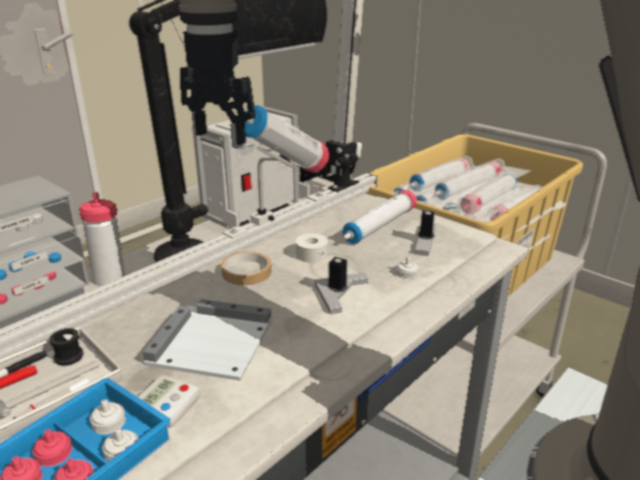

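View pics/side1.png

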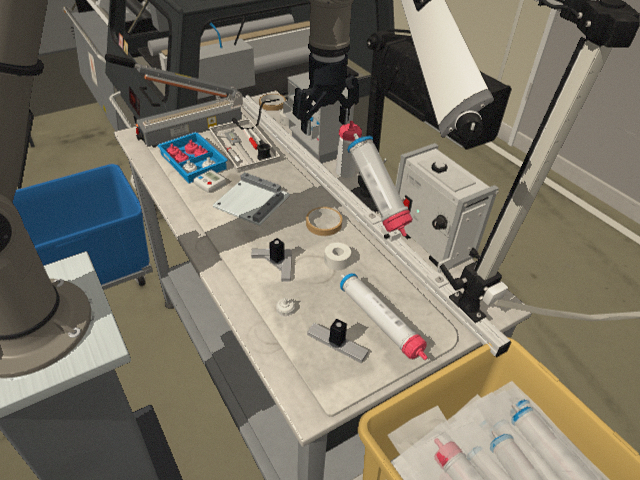

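The scene picture shows the square's knob at about (338,272) and the jig at about (210,340). The side picture shows the knob at (277,250) and the heel at about (290,252), and the straight edge lies well away at (338,335). Both cameras agree, with the square yawed about +18° and the jig about -14°. I'm moving above the square.

>>> {"method": "carry_out", "body": {
  "targets": [-2, -4, 1.5, -5, 1, -4, -8, 3, -10, 1, -6, -12, 4.5, -15, 1, -8, -16, 6, -18, 1, -8.7, -17, 6, -18, 1, -8.7, -17, 6, -18, 1, -8.7, -17, 6, -18, 1, -8.7, -17, 6, -18, 1],
  "newtons": 40
}}

```text
clock: 1.9
position: [0.5063, -0.0862, 0.1716]
tool_rot: [0.0, 0.587, 0.809, 0.0]
force: [-0.4, 0.5, -0.7]
grip_width: 0.0854
gripper_force: 0.0
```

Run:
```python
from h import *
s=get_state();print(s['clock'],s['position'],s['tool_rot'])
f=snap('wrist','w1')
for t in ('square','square_grip','square_heel'):
    for r in landmark_of('wrist',t)[:2]: print(t,round(r['confidence'],2),np.round(r['centre'],4))
m=masks_of('wrist','square')
print([x['confidence'] for x in m])
k=calibration('wrist');T=np.array(k['camera_from_world']);fo=240/np.tan(np.radians(k['vfov']/2))
def wpx(p):
    q=(T@np.r_[p,1])[:3];r=np.hypot(*q[:2]);return q[:2]/r*np.arctan2(r,q[2])*fo+[k['cx'],k['cy']]
def wray(u,z):
    d=np.array(u)-[k['cx'],k['cy']];r=np.hypot(*d);v=np.r_[d/r*np.sin(r/fo),np.cos(r/fo)]
    R=T[:3,:3];o=-R.T@T[:3,3];v=R.T@v;return o+v*(z-o[2])/v[2]
# predicted outline overlay
g=f[:,:,::-1].copy()
o=np.array([.505,-.087]);a=np.radians(18)
for (x,y,z) in [(44,0,12),(44-63.64,63.64,12),(44-63.64,-63.64,12),(0,0,60)]:
    p=o+np.array([x*np.cos(a)-y*np.sin(a),x*np.sin(a)+y*np.cos(a)])/1000
    u=wpx(np.r_[p,z/1000]);print((x,y,z),u.round(0));cv2.drawMarker(g,tuple(int(i) for i in u),(0,0,255),0,12)
cv2.imwrite('pics/w1o.png',g)
```

```text
1.9 [ 0.506333   -0.08617359  0.17161606] [4.29837835e-04 5.87283067e-01 8.09381382e-01 4.39748449e-04]
square 0.72 [ 0.5094 -0.0901 -0.0037]
square 0.17 [ 0.5081 -0.0889  0.0414]
square_grip 0.63 [ 0.5076 -0.088   0.0426]
square_heel 0.96 [ 0.5448 -0.0795  0.0007]
[0.7]
(44, 0, 12) [371. 224.]
(-19.64, 63.64, 12) [294. 147.]
(-19.64, -63.64, 12) [296. 293.]
(0, 0, 60) [318. 239.]
```

View pics/w1o.png

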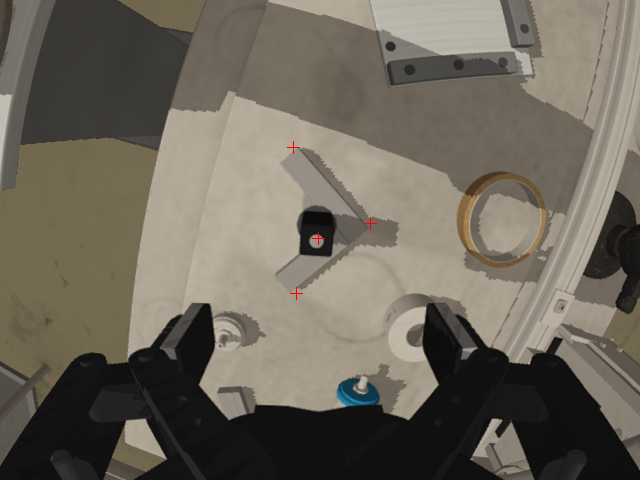

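The wrist view shows the knob top at (316,241) and the heel at (368,226). Both are within about 2 mm of my prediction, with the yaw nearer 15°. I'm descending to grip.

>>> {"method": "carry_out", "body": {
  "targets": [-0.2, -0.1, 5, 3, 1, -0.2, -0.1, 10, 3, 1, -0.2, -0.1, 13.5, 3, 1, -0.2, -0.1, 14.9, 3, 1, -0.2, -0.1, 14.9, 3, 0.5, -0.2, -0.1, 14.9, 3, 0, -0.2, -0.1, 14.9, 3, 0, -0.2, -0.1, 14.9, 3, 0],
  "newtons": 60
}}

```text
clock: 3.15
position: [0.5057, -0.0893, 0.0236]
tool_rot: [0.001, 0.609, 0.793, 0.001]
force: [-0.2, -0.3, 5.9]
grip_width: 0.0231
gripper_force: 59.1
```

>>> {"method": "carry_out", "body": {
  "targets": [0, 0, -4, 0, 0, 2, 1, -7, 0, 0, 6, 3, -7, 8, 0, 10, 5, -7, 16, 0, 14, 7.5, -7, 24, 0, 18, 10, -7, 29, 0, 20, 10.8, -7, 29, 0, 20, 10.8, -7, 29, 0]
}}

```text
clock: 4.15
position: [0.5568, 0.1338, 0.0923]
tool_rot: [-0.0, 0.787, 0.617, 0.0]
force: [-0.1, -0.9, -2.2]
grip_width: 0.0234
gripper_force: 59.6
```

```bash
cat >> h.py <<'E'
def wcal():
    k=calibration('wrist');return k,np.array(k['camera_from_world']),240/np.tan(np.radians(k['vfov']/2))
def wpx(p):
    k,T,fo=wcal();q=(T@np.r_[p,1])[:3];r=np.hypot(*q[:2]);return q[:2]/r*np.arctan2(r,q[2])*fo+[k['cx'],k['cy']]
def mark(f,o,deg,pts,col):
    a=np.radians(deg)
    for x,y,z in pts:
        p=np.array(o)+np.array([x*np.cos(a)-y*np.sin(a),x*np.sin(a)+y*np.cos(a)])/1000
        cv2.drawMarker(f,tuple(int(i) for i in wpx(np.r_[p,z/1000])),col,0,12)
E
python3 - <<'E'
from h import *
s=get_state();print(s['clock'],s['position'],s['tool_rot'],s['grip_width'],s['force'])
f=snap('wrist','w2')
for t in ('jig','jig_corner','left_fence','right_fence','square_grip','square_heel'):
    for r in landmark_of('wrist',t)[:2]: print(t,round(r['confidence'],2),np.round(r['centre'],4))
g=f[:,:,::-1].copy()
mark(g,[.6207,.1168],-14,[(0,0,24),(-80.6,80.6,24),(-80.6,-80.6,24),(-71-99,0,8)],(0,0,255))
cv2.imwrite('pics/w2o.png',g)
E
```

```text
4.15 [0.55679043 0.13375904 0.09232948] [-2.98332670e-04  7.86775861e-01  6.17238731e-01  6.00491932e-05] 0.023435769231000093 [-0.06306216 -0.89434031 -2.24207748]
jig_corner 0.87 [0.6234 0.1219 0.0078]
left_fence 0.96 [0.5924 0.1753 0.0088]
square_grip 0.58 [0.5598 0.1346 0.1122]
square_heel 0.58 [0.5978 0.1237 0.0694]
```

View pics/w2o.png

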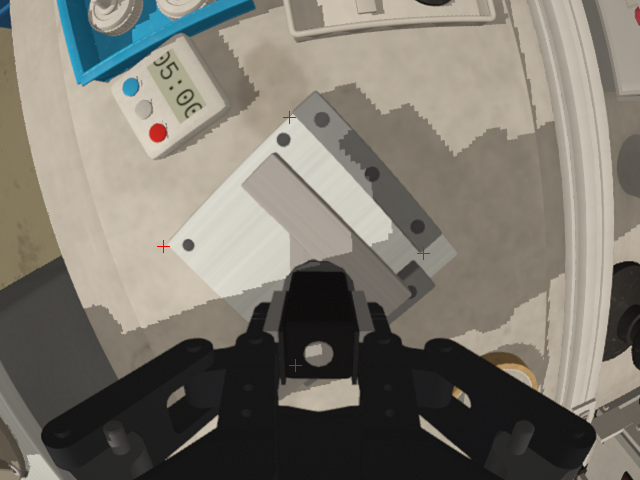

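The wrist view shows the square held and parallel to the left fence, about 20 mm back from the corner at (424,257). I'm lowering it onto the plate.

>>> {"method": "carry_out", "body": {
  "targets": [0, 0, 2, 0, 0, 0, 0, 4, 0, 0, 0, 0, 5, 0, 0, 0, 0, 5.5, 0, 0, 0, 0, 5.8, 0, 0, 0, 0, 6, 0, 0, 0, 0, 6, 0, 0, 0, 0, 6, 0, 0]
}}

```text
clock: 5.5
position: [0.5574, 0.132, 0.0326]
tool_rot: [0.0, 0.788, 0.616, 0.0]
force: [-0.2, 0.5, -1.9]
grip_width: 0.0233
gripper_force: 59.7
```

>>> {"method": "carry_out", "body": {
  "targets": [0, 0.2, 0.05, 0, 0, 0, 0.5, 0.1, 0, 0, 0, 0.8, 0.1, 0, 0, 0, 1.1, 0.1, 0, 0, 0, 1.4, 0.1, 0, 0, 0, 1.6, 0.1, 0, 0, 0, 1.8, 0.1, 0, 0, 0, 1.8, 0.1, 0, 0]
}}

```text
clock: 6.5
position: [0.5753, 0.1277, 0.0316]
tool_rot: [0.0, 0.788, 0.616, 0.0]
force: [-0.1, 0.3, 4.5]
grip_width: 0.023
gripper_force: 60.5
```

>>> {"method": "carry_out", "body": {
  "targets": [0, 0.1, 0, 0, 0, 0, 0.2, 0, 0, 0, 0, 0.3, 0, 0, 0, 0, 0.4, 0, 0, 0, 0, 0.5, 0, 0, 0, 0, 0.6, 0, 0, 0, 0, 0.6, 0, 0, 0, 0, 0.6, 0, 0, 0]
}}

```text
clock: 7.5
position: [0.5777, 0.1276, 0.0317]
tool_rot: [-0.002, 0.788, 0.616, -0.002]
force: [-12.3, 2.7, 16.8]
grip_width: 0.0233
gripper_force: 62.9
```

The reaction is 12.6 N straight back along the diagonal with about 0 N sideways, so both fences are loaded equally. I'll press a little harder, then relax.

>>> {"method": "carry_out", "body": {
  "targets": [0, 0.2, 0, 0, 0, 0, 0.3, 0, 0, 0, 0, 0.3, 0, 0, 0, 0, 0.3, 0, 0, 0, 0, 0.3, 0, 0, 0, 0, 0.3, 0, 0, 0, 0, 0.3, 0, 0, 0, 0, 0.3, 0, 0, 0]
}}

```text
clock: 8.5
position: [0.5779, 0.1275, 0.0318]
tool_rot: [-0.004, 0.788, 0.616, -0.004]
force: [-19.5, 4.5, 25.5]
grip_width: 0.0233
gripper_force: 64.6
```

Run:
```python
from h import *
f=snap('wrist','w3'); 
for t in ('jig_corner','square_heel','square_grip'):
    for r in landmark_of('wrist',t)[:1]: print(t,round(r['confidence'],2),np.round(r['centre'],4))
cv2.imwrite('pics/w3c.png',f[100:400,180:560,::-1].repeat(2,0).repeat(2,1))
```

```text
jig_corner 0.55 [0.619  0.1215 0.0083]
square_heel 0.67 [0.616  0.1184 0.008 ]
square_grip 0.88 [0.5822 0.1288 0.055 ]
```

View pics/w3c.png

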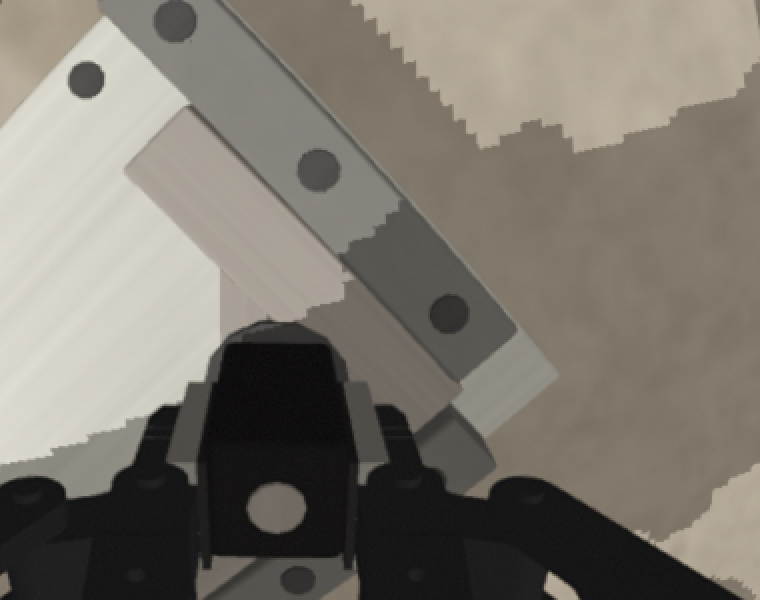

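The crop shows the square flush along the left fence with its heel in the corner, at about (460,390) in the crop. I'm relaxing the push before opening.

>>> {"method": "carry_out", "body": {
  "targets": [0, -0.2, 0, 0, 0, 0, -0.4, 0, 0, 0, 0, -0.6, 0, 0, 0, 0, -0.7, 0, 0, 0, 0, -0.7, 0, 0, 0, 0, -0.7, 0, 0, 0, 0, -0.7, 0, 0, 0, 0, -0.7, 0, 0, 0]
}}

```text
clock: 9.7
position: [0.5772, 0.1277, 0.0316]
tool_rot: [-0.0, 0.788, 0.616, 0.001]
force: [0.5, 2.9, 5.0]
grip_width: 0.0235
gripper_force: 60.7
```

>>> {"method": "carry_out", "body": {
  "targets": [0, 0, 0, 0, 0.3, 0, 0, 0, 0, 0.6, 0, 0, 0, 0, 0.6, 0, 0, 0, 0, 0.6, 0, 0, -1, 0, 0.6, 0, 0, -4, 0, 0.6, 0, 0, -8, 0, 0.6, 0, 0, -12, 0, 0.6]
}}

```text
clock: 10.7
position: [0.5766, 0.127, 0.1532]
tool_rot: [0.0, 0.788, 0.616, 0.0]
force: [0.7, -0.1, -0.1]
grip_width: 0.0513
gripper_force: 0.0
```

Run:
```python
from h import *
f=snap('wrist','w4'); print(get_state()['position'],get_state()['force'])
for t in ('jig_corner','square_heel','square_grip'):
    for r in landmark_of('wrist',t)[:1]: print(t,round(r['confidence'],2),np.round(r['centre'],4))
```

```text
[0.57974276 0.12774252 0.15877076] [0.98303787 0.22362645 3.30459936]
jig_corner 0.59 [0.6192 0.1176 0.007 ]
square_heel 0.91 [0.6152 0.117  0.0054]
square_grip 0.86 [0.5798 0.1285 0.0504]
```

View pics/w4.png

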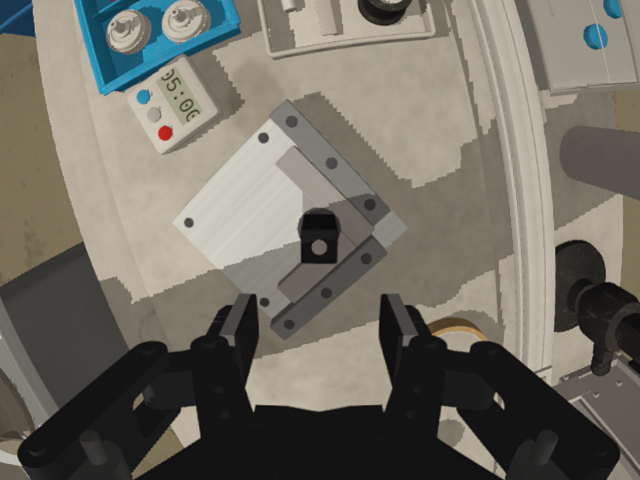

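The square lies flat and flush with both fences, its heel at about (372,232), and the gripper is clear of it. I'm handing in.

```bash
python3 -c "
from workcell import *
print(finish_job())"
```

```text
the job is handed in; nothing more can be done
None
```

The square was pressed into the corner against both fences with a balanced push of about 20 N along the diagonal, then released; the last picture shows it flat and flush with the gripper clear, the straight edge was never approached, and the job is handed in with no verdict returned.

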